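Seat the air-valve plate on its keyed collar

TASK

The white round air-valve plate sits proud on its metal mounting collar with its rim notch turned away from the collar's red key. Push the plate's blue peg round lightly with a fingertip, without pinching it, until the notch is over the red key, then press the blue pad in the plate's middle until the plate is fully home, flat on the collar, and let go. Never lift or tip the plate, and leave the carton, the brass coupling and the jar where they stand.

Things in the scene. Friction and masses are not known exactly. Their poses are not given: they have to be found in the camera images.
- collar: Fixed metal mounting collar; origin at the centre of its underside on the bench, z up, +x towards its red key. Flat ring flange on top, 160 mm outside diameter, top face 40 mm above the bench. On it the red key: a radial bar 8 mm wide with a rounded top, from 48 to 78 mm from the axis, 7 mm high. Bystanders stand at least 25 mm outside the flange.
- plate: Loose white plastic plate, 120 mm diameter, 10 mm thick, 0.13 to 0.25 kg; origin at the centre of its underside, z up, +x towards its notch. A 28 mm stem below its middle turns and slides in the collar's bore (1.4 mm radial play). It starts 8 mm above the flange (underside 48 mm above the bench); seated, its underside is 40 mm above the bench.
- carrier (a joint): Stiff black ring in the collar under the plate, which carries it: 0 = up (start), 0.008 m = plate seated. The plate turns on it either way with light friction (1 to 3 N at the peg) and stays where it is left. Pressed with about 6 N the ring sinks with the plate and stays down. If the notch is not over the key, the key stops the plate after 1 mm.
- notch (a point): Centre of the open notch in the plate's rim, at the plate's top face, 54 mm from its axis in its +x direction. The notch is 14 mm wide and runs from 46 mm out to the rim at 60 mm.
- key (a point): Top of the red key, 54 mm from the collar's axis, 47 mm above the bench. The notch is 6 mm wider than the key: the plate drops over it within 3 mm sideways of centred (about 3 degrees).
- peg: The blue upright turning peg fixed on the plate: 14 mm diameter, 26 mm high, its axis 46 mm from the plate's axis, diametrically opposite the notch; origin at its foot on the plate's top face, z up. It is to be pushed from the side, to move round the plate's axis.
- press_pad (a point): Top centre of the round blue press pad in the middle of the plate, 40 mm diameter, 3 mm above the plate's top face (13 mm above its underside).
- carton_mid (a point): Centre of a bystander: small cardboard carton 80 x 60 x 50 mm high. Not to be moved.
- coupling_mid (a point): Centre of a bystander: brass pipe coupling standing upright, 44 mm diameter, 54 mm high. Not to be moved.
- jar_mid (a point): Centre of a bystander: jar with a blue cap, 56 mm diameter, 75 mm high. Not to be moved.
Things that resemble listed ones, but are neither listed nor needed, are in the scene too. What is shaped like the plate but orange, purple or turquoise is not meant.

How it is judged:
By the outcome, as a careful person would: the job done as asked, in the order asked, and still so for the second after the job is handed in, with the robot touching nothing.
It also fails if it takes over 64 s, if anything falls off the work surface, if the arm or the gripper's body presses on something with over 40 N, if the wrist force passes 120 N, or if a joint passes its speed limit or range.

ROBOT

A 6-joint arm with a two-finger parallel gripper is mounted at the origin on the work surface. World frame = base frame: x ahead of the robot, y to its left, z up, the work surface at z = 0. Lengths are in m, angles in rad, forces in N, time in s.
With the tool pointing down it reaches from about 0.35 to 0.85 m from the base axis. Payload 8.1 kg.
Tool frame: the origin (TCP) lies at the very end of the fingers, on their centre line; the grasp point (between the pads) lies 19 mm behind it; z points along the fingers, x is the direction in which the jaws open and shut, and the axes are right-handed (so a half turn about z gives the same grasp; the last joint's range is limited). The gripper opens to 85 mm and grips with 20 to 120 N. Pads are 22 mm wide; open, the fingers measure 114 mm over their backs; the gripper's body (76 mm by 85 mm) begins 54 mm behind the grasp point. The pads swing forward as they close: fully open they stand 13 mm farther back than shut.
Start: joints at [1.15, 0.13, 1.488, -0, 1.523, -0.085], TCP at [0.198, 0.567, 0.231] pointing down, gripper open.
Joint ranges: [-2.96, 2.96], [-0.89, 2.26], [0.02, 2.5], [-1.34, 4.48], [0, 2.73], [-2.66, 2.66]. Speed limits (rad/s): [2.39, 2.39, 2.79, 3.14, 3.14, 3.14].

INTERFACE

Orientations are given as a unit quaternion [x, y, z, w].
In Python, from workcell import readout, vision, ctrl, models gives the robot as it stands.
- The arm moves only by the tool send_rows, never from a script. Its arguments are lists of equal length, an entry for each row: "translation": the shift along the tool's x, y, z in m, a list of three; "rotation": the turn, a rotation vector about the tool's x, y, z in degrees, a list of three; "hand": the closure, from 0 (fully open) to 1 (shut). In form: {"translation": [[x, y, z], ...], "rotation": [[wx, wy, wz], ...], "hand": [hand, ...]}. A call has exactly 10 rows; each row shifts and turns the commanded pose from where the row before left it, along the tool's axes as they then stand; what a row does not reach is not made up. A row lasts 1/8 s, in which the tool goes at most 62.5 mm and 10.7 degrees, less where a joint would pass 70% of its speed; a pose out of reach is approached as far as the arm can. A call is refused whole if a number of a shift passes 0.0625 or a number of a turn 10.7, either way. A call with a gripper value outside its range is refused whole. The fingers move at their own pace and stop on an object; "force" is the grip in N (left out, the last holds). Time passes only in rows, so rows that do not move let the fingers close, or fill a call up. It gives the time, the measured TCP pose, the force and the opening at its end, in the units of the state.
- readout.state(): the state, without advancing time (a new reading comes with each control period).
- vision.grab_frame(name): name is "scene" or "top" or "wrist"; returns a dict with "img" (480x640x3 uint8, red, green, blue), "vfov" (degrees; the focal length in pixels is half the picture's height over the tangent of half this angle, whatever the lens; pixels are square), "cx", "cy" (the principal point, pixels), "R" (3x3) and "t" (3): a world point X has camera coordinates R X + t; the wrist camera has in their place "T_tool_cam" (4x4, takes a point from camera to tool coordinates, whose origin is the TCP and whose axes are the tool frame's). Camera axes: x right, y down, z forward; pixel columns grow to the right and rows downward; lengths in m; the calibration is good to about 2 mm. A picture is of the moment at which its call begins: read the wrist's pose just before it. There is no depth.
- ctrl.sign_off(): hands the job in, once; it reports no verdict.
Trained networks look in a picture, given as the dict that the camera call returned (one of the last four; its "shot" number tells which), for a name from the list of things; names that differ only in an ending like _2 or _b are one class to them, and where a whole thing is asked for, a point or a joint stands for the part that bears it (a point fixed in the world has none). Each returns a list of dicts, best first, with "confidence" (0 to 1); they miss things now and then, are a little off and sometimes report something else, mostly with a low value. They report only what shows in the picture. A call takes as long as a camera call. They do not tell look-alikes from the thing itself.
- models.masks_of(target, picture): "pixels" (480x640 bool, what is visible of it) and "bbox" ([left, top, right, bottom] in pixels, round what is visible of it).
- models.pinpoint(target, picture): "at" ([column, row] in pixels: a listed point, or the origin of a listed thing).
The state is a dict: "time": time; "joint_positions": joint angles; "joint_velocities": joint speeds; "joint_torque": joint torques, N m; "position": TCP position; "ee_rot": TCP orientation; "wrist_force": force on the tool from outside, world axes, zero at the start; "moment": the same for the moment, N m; "grip_width": finger opening in m.
Only numpy, scipy, OpenCV 4.12 (cv2) and the standard library are available. Lean on these libraries where they do the work, as an engineer would, in place of code of your own. Each camera call takes 0.05 s, during which the arm holds its last target. There are 200 camera calls.

## Working session

There is one attempt and no reset: what is moved stays moved. The work goes in short steps, Python scripts to look and compute and a tool call to move; the robot and the scene stay as the last step left them, time stands still between calls to the robot, and variables do not carry over. Pictures are saved under pics/ and viewed, about 8 in all and at most 12, crops included, and the job is handed in when it is done.

Besides the shell and the picture viewer there is one more tool, called after "Request:" as name(argument=value, ...), one argument or row to a line, values as JSON. send_rows: Moves the arm, as the interface text tells. Its arguments: {"type":"object","properties":{"translation":{"type":"array","items":{"type":"array","items":{"type":"number"}}},"rotation":{"type":"array","items":{"type":"array","items":{"type":"number"}}},"hand":{"type":"array","items":{"type":"number"}},"force":{"type":"number"}},"required":["translation","rotation","hand"]}

```bash
mkdir -p pics; ls
cat > h.py <<'E'
import numpy as np, cv2
from workcell import readout, vision, ctrl, models
from scipy.spatial.transform import Rotation as Ro
def cam(p):
    f=240/np.tan(np.radians(p["vfov"])/2)
    if "R" in p: R=np.array(p["R"]);t=np.array(p["t"])
    else:
        s=p["state"]; T=np.eye(4);T[:3,:3]=Ro.from_quat(s["ee_rot"]).as_matrix();T[:3,3]=s["position"]
        W=np.linalg.inv(T@np.array(p["T_tool_cam"]));R=W[:3,:3];t=W[:3,3]
    return f,R,t
def grab(n):
    s=readout.state();p=vision.grab_frame(n)
    if n=="wrist":p["state"]=s
    return p
def proj(p,X):
    f,R,t=cam(p);c=R@np.array(X)+t
    return np.array([f*c[0]/c[2]+p["cx"],f*c[1]/c[2]+p["cy"]])
def onz(p,px,z):
    f,R,t=cam(p);d=R.T@np.array([(px[0]-p["cx"])/f,(px[1]-p["cy"])/f,1]);o=-R.T@t
    return o+d*(z-o[2])/d[2]
def save(p,n):cv2.imwrite(f"pics/{n}.png",p["img"][:,:,::-1])
E
python3 - <<'E'
from h import *
s=readout.state();print({k:np.round(v,3).tolist() for k,v in s.items()})
Z=dict(collar=0,plate=.048,notch=.058,key=.047,peg=.058,press_pad=.061,carton_mid=.025,coupling_mid=.027,jar_mid=.037)
for n in("top","scene"):
    p=grab(n);save(p,n);print(n,p["vfov"])
    for k,z in Z.items():
        for d in models.pinpoint(k,p)[:4]:print(k,np.round(d["at"]),round(d["confidence"],2),np.round(onz(p,d["at"],z),4))
a=cv2.imread("pics/top.png");b=cv2.imread("pics/scene.png")
E
```

```text
pics
{'time': 0.0, 'joint_positions': [1.15, 0.131, 1.489, 0.0, 1.523, -0.085], 'joint_velocities': [-0.001, 0.001, 0.0, -0.001, -0.003, -0.0], 'joint_torque': [-0.001, -56.944, -50.052, -0.0, 0.016, -0.0], 'position': [0.197, 0.566, 0.23], 'ee_rot': [0.815, 0.579, -0.001, 0.0], 'wrist_force': [0.216, 0.911, -0.544], 'moment': [0.053, 0.026, -0.018], 'grip_width': 0.085}
top 56.58425013580164
plate [454. 220.] 0.9 [ 0.612 -0.17   0.048]
plate [162. 198.] 0.88 [0.6476 0.4718 0.048 ]
plate [421. 308.] 0.86 [ 0.4195 -0.0939  0.048 ]
plate [162. 303.] 0.85 [0.4196 0.4516 0.048 ]
notch [476. 231.] 0.96 [ 0.5872 -0.2137  0.058 ]
notch [180. 314.] 0.95 [0.3984 0.4085 0.058 ]
notch [443. 297.] 0.81 [ 0.4445 -0.1389  0.058 ]
notch [310. 203.] 0.73 [0.6411 0.1455 0.058 ]
key [332. 204.] 0.91 [0.6438 0.0967 0.047 ]
peg [436. 203.] 0.56 [ 0.6469 -0.13    0.058 ]
peg [325. 247.] 0.54 [0.5454 0.1112 0.058 ]
peg [403. 316.] 0.48 [ 0.4034 -0.0535  0.058 ]
peg [136. 287.] 0.48 [0.4527 0.505  0.058 ]
press_pad [319. 228.] 0.98 [0.5864 0.1254 0.061 ]
press_pad [158. 301.] 0.81 [0.4238 0.4556 0.061 ]
pr
[... 636 characters left out ...]
 [0.426  0.4158 0.058 ]
notch [249. 188.] 0.77 [ 0.4586 -0.1293  0.058 ]
notch [486. 346.] 0.77 [0.6916 0.5312 0.058 ]
key [297. 262.] 0.98 [0.6397 0.1022 0.047 ]
peg [450. 315.] 0.57 [0.6471 0.4488 0.058 ]
peg [201. 236.] 0.54 [ 0.6712 -0.1261  0.058 ]
peg [288. 189.] 0.53 [ 0.4198 -0.0387  0.058 ]
peg [495. 270.] 0.5 [0.4745 0.4957 0.058 ]
press_pad [195. 222.] 0.97 [ 0.6401 -0.1655  0.061 ]
press_pad [466. 327.] 0.95 [0.6671 0.4859 0.061 ]
press_pad [482. 257.] 0.95 [0.4494 0.4601 0.061 ]
press_pad [316. 247.] 0.7 [0.5881 0.1221 0.061 ]
carton_mid [328. 215.] 0.75 [0.4295 0.0771 0.025 ]
coupling_mid [379. 308.] 0.77 [0.6661 0.3073 0.027 ]
jar_mid [246. 236.] 0.67 [ 0.6057 -0.0507  0.037 ]
```

Run:
```python
import cv2,numpy as np
a=cv2.imread("pics/top.png");b=cv2.imread("pics/scene.png")
c=cv2.resize(a[180:320,250:410],None,fx=2.5,fy=2.5)
d=cv2.resize(b[180:320,240:400],None,fx=2.5,fy=2.5)
top=cv2.resize(np.hstack([a[:,100:560],b[:,100:560]]),(800,400))[60:310]
cv2.imwrite("pics/m.png",np.vstack([top,np.hstack([c,d])]))
```

```text
(no output)
```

View pics/m.png

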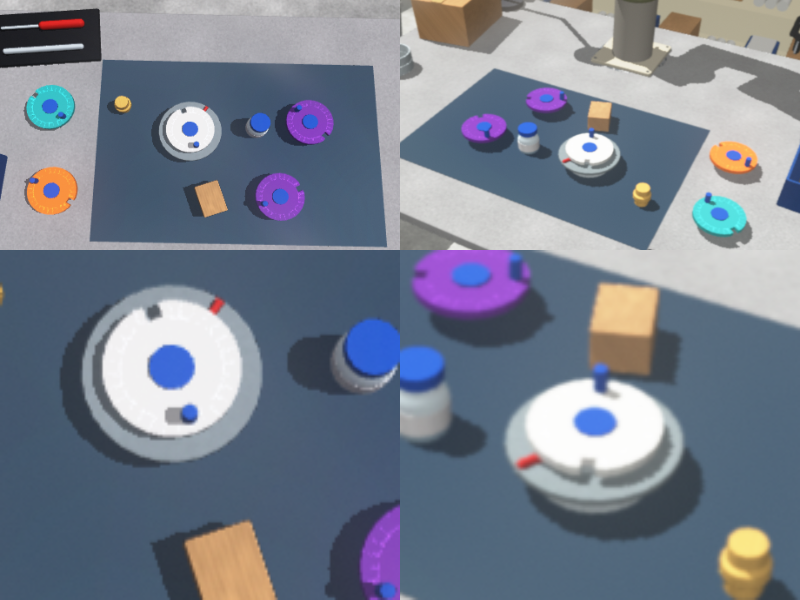

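The white plate is at top pixel (319,228). Look-alikes are purple (421,308) and (454,220), turquoise (162,198) and orange (162,303), all rejected by colour. The peg is at (325,247), the notch at (310,203) and the key at (332,204), so it needs about 46° clockwise.

```bash
cat >> h.py <<'E'
def rel(target,q=None):
    s=readout.state();R=Ro.from_quat(s["ee_rot"]).as_matrix()
    d=R.T@(np.array(target)-s["position"]);x=R[:,0]
    print("tool delta",np.round(d,4),"xdir deg",round(np.degrees(np.arctan2(x[1],x[0])),2),"pos",np.round(s["position"],4),"F",np.round(s["wrist_force"],1),"t",round(s["time"],2))
E
python3 - <<'E'
from h import *
p=grab("wrist");print(np.round(p["T_tool_cam"],3),p["vfov"])
rel([.555,.10,.23])
E
```

```text
[[ 1.     0.     0.     0.   ]
 [-0.     0.956  0.293 -0.075]
 [-0.    -0.293  0.956 -0.143]
 [ 0.     0.     0.     1.   ]] 63.152627408405785
tool delta [-0.3227  0.4911  0.0013] xdir deg 70.76 pos [0.1977 0.5665 0.2313] F [ 1.5 -0.4  0. ] t 1.05
```

Request:
send_rows(
  translation=[
    [-0.0323, 0.0491, 0],
    [-0.0323, 0.0491, 0],
    [-0.0323, 0.0491, 0],
    [-0.0323, 0.0491, 0],
    [-0.0323, 0.0491, 0],
    [-0.0323, 0.0491, 0],
    [-0.0323, 0.0491, 0],
    [-0.0323, 0.0491, 0],
    [-0.0323, 0.0491, 0],
    [-0.0323, 0.0491, 0],
  ],
  rotation=[
    [0, 0, 0],
    [0, 0, 0],
    [0, 0, 0],
    [0, 0, 0],
    [0, 0, 0],
    [0, 0, 0],
    [0, 0, 0],
    [0, 0, 0],
    [0, 0, 0],
    [0, 0, 0],
  ],
  hand=[1, 1, 1, 1, 1, 1, 1, 1, 1, 1],
  force=20,
)

```text
time: 2.3
position: [0.5559, 0.098, 0.2316]
ee_rot: [0.815, 0.579, 0.0, 0.0]
wrist_force: [0.6, 0.3, 0.5]
grip_width: -0.0002
```

Request:
send_rows(
  translation=[
    [0, 0, 0],
    [0, 0, 0],
    [0, 0, 0],
    [0, 0, 0],
    [0, 0, 0],
    [0, 0, 0],
    [0, 0, 0],
    [0, 0, 0],
    [0, 0, 0],
    [0, 0, 0],
  ],
  rotation=[
    [0, 0, -4.5],
    [0, 0, -4.5],
    [0, 0, -4.5],
    [0, 0, -4.5],
    [0, 0, -4.5],
    [0, 0, -4.5],
    [0, 0, -4.5],
    [0, 0, -4.5],
    [0, 0, 0],
    [0, 0, 0],
  ],
  hand=[1, 1, 1, 1, 1, 1, 1, 1, 1, 1],
)

```text
time: 3.55
position: [0.5549, 0.0997, 0.2313]
ee_rot: [0.597, 0.802, 0.0, 0.0]
wrist_force: [0.1, 0.0, -0.4]
grip_width: -0.0001
```

```bash
cat > m.py <<'E'
from h import *
Z=dict(plate=.048,notch=.058,key=.047,peg=.058,press_pad=.061,collar=0)
import sys
def measure(name,cams=("wrist","top","scene")):
    rel([.555,.10,.23])
    for n in cams:
        p=grab(n);save(p,name+"_"+n)
        for k,z in Z.items():
            for d in models.pinpoint(k,p)[:5]:
                X=onz(p,d["at"],z)
                if np.hypot(X[0]-.587,X[1]-.125)<.08:print(n,k,np.round(d["at"]),round(d["confidence"],2),np.round(X,4))
measure(sys.argv[1])
E
python3 m.py a
```

```text
tool delta [0.0002 0.0002 0.0013] xdir deg 106.66 pos [0.5549 0.0997 0.2313] F [ 0.1  0.  -0.4] t 3.55
wrist plate [335. 260.] 0.85 [0.5912 0.1273 0.048 ]
wrist notch [336. 318.] 0.77 [0.6397 0.1438 0.058 ]
wrist key [291. 295.] 0.58 [0.6354 0.0993 0.047 ]
wrist key [333. 209.] 0.18 [0.5472 0.1118 0.047 ]
wrist peg [330. 209.] 0.71 [0.5461 0.1083 0.058 ]
wrist press_pad [334. 264.] 0.69 [0.5906 0.1259 0.061 ]
wrist press_pad [288. 297.] 0.52 [0.6311 0.0968 0.061 ]
top plate [317. 226.] 0.77 [0.5919 0.1296 0.048 ]
top notch [311. 203.] 0.79 [0.6411 0.1441 0.058 ]
top peg [324. 244.] 0.56 [0.5514 0.1126 0.058 ]
scene plate [319. 249.] 0.86 [0.5788 0.1267 0.048 ]
scene notch [315. 267.] 0.62 [0.6445 0.1494 0.058 ]
scene key [292. 259.] 0.65 [0.6365 0.0878 0.047 ]
scene peg [323. 235.] 0.65 [0.5413 0.1164 0.058 ]
scene press_pad [317. 246.] 0.65 [0.5848 0.1234 0.061 ]
scene collar [317. 270.] 0.8 [0.5955 0.131  0.    ]
```

View pics/a_wrist.png

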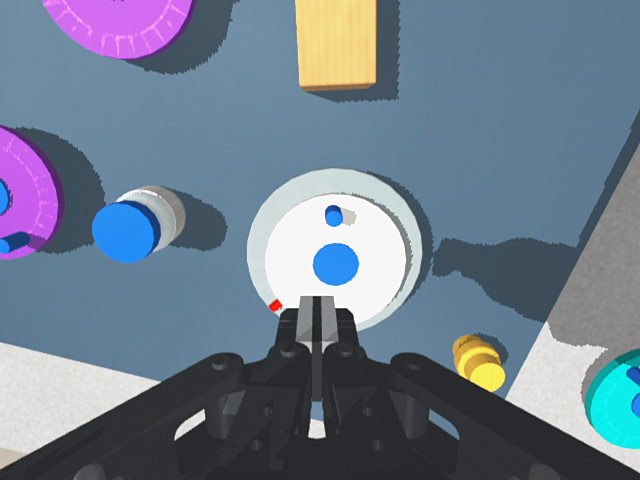

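Run:
```python
from h import *
rel([.5553,.0826,.069])
p=grab("wrist");h=cv2.cvtColor(p["img"],cv2.COLOR_RGB2HSV).astype(int)
red=((h[...,0]<8)|(h[...,0]>172))&(h[...,1]>150)&(h[...,2]>100)
red[:, :200]=0;red[:,450:]=0
ys,xs=np.nonzero(red);print("red",xs.mean(),ys.mean(),len(xs),onz(p,(xs.mean(),ys.mean()),.045))
bl=(abs(h[...,0]-107)<12)&(h[...,1]>150)&(h[...,2]>130)
n,l,st,c=cv2.connectedComponentsWithStats(bl.astype(np.uint8))
for i in range(1,n):
    if st[i,4]>80 and 250<c[i][0]<420:print("blue",c[i],st[i],onz(p,c[i],.061),onz(p,c[i],.08))
t=grab("top");h=cv2.cvtColor(t["img"],cv2.COLOR_RGB2HSV)
```

```text
tool delta [-0.0166 -0.0045  0.1623] xdir deg 106.76 pos [0.5548 0.0998 0.2313] F [-0.1 -0.2 -0.3] t 4.6
red 274.6 305.34736842105264 95 [0.65034613 0.08781275 0.045     ]
blue [332.88636364 216.40151515] [325 206  18  21 264] [0.5505263  0.11245434 0.061     ] [0.54646288 0.11036228 0.08      ]
blue [335.06545209 264.07557355] [ 313  243   45   43 1482] [0.58983585 0.12677738 0.061     ] [0.58338945 0.12381705 0.08      ]
```

Request:
send_rows(
  translation=[
    [-0.006, -0.0015, 0],
    [-0.006, -0.0015, 0],
    [-0.0046, -0.0015, 0],
    [0, 0, 0.03],
    [0, 0, 0.03],
    [0, 0, 0.03],
    [0, 0, 0.03],
    [0, 0, 0.03],
    [0, 0, 0.0123],
    [0, 0, 0],
  ],
  rotation=[
    [0, 0, -3],
    [0, 0, 0],
    [0, 0, 0],
    [0, 0, 0],
    [0, 0, 0],
    [0, 0, 0],
    [0, 0, 0],
    [0, 0, 0],
    [0, 0, 0],
    [0, 0, 0],
  ],
  hand=[1, 1, 1, 1, 1, 1, 1, 1, 1, 1],
)

```text
time: 5.95
position: [0.5553, 0.0825, 0.0684]
ee_rot: [0.575, 0.818, -0.0, -0.001]
wrist_force: [0.7, -0.7, -0.1]
grip_width: 0.0004
```

Run:
```python
from h import *
rel([.5553,.0826,.069])
p=grab("wrist")["img"];save({"img":p},"b");q=grab("scene")["img"][180:320,240:400]
cv2.imwrite("pics/b2.png",np.hstack([cv2.resize(p,(440,330)),cv2.resize(q,(360,330))])[:,:,::-1])
```

```text
tool delta [ 0.0001  0.     -0.0006] xdir deg 109.73 pos [0.5553 0.0825 0.0684] F [ 0.7 -0.7 -0.1] t 5.95
```

View pics/b2.png

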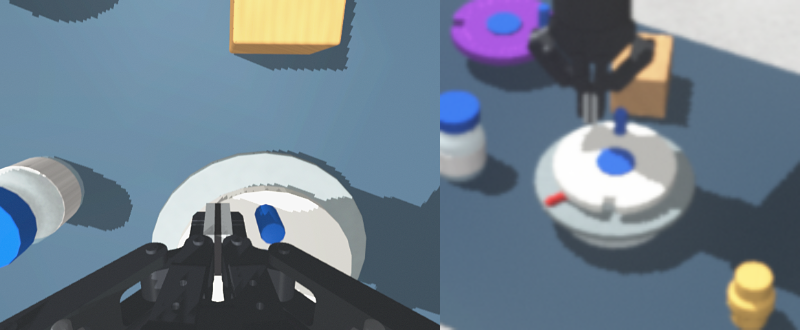

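Request:
send_rows(
  translation=[
    [0.0013, 0, 0],
    [0.0013, 0, 0],
    [0.0013, 0, 0],
    [0.0013, 0, 0],
    [0.0013, 0, 0],
    [0.0013, 0, 0],
    [0.0013, 0, 0],
    [0.0013, 0, 0],
    [0.0013, 0, 0],
    [0.0013, 0, 0],
  ],
  rotation=[
    [0, 0, 0],
    [0, 0, 0],
    [0, 0, 0],
    [0, 0, 0],
    [0, 0, 0],
    [0, 0, 0],
    [0, 0, 0],
    [0, 0, 0],
    [0, 0, 0],
    [0, 0, 0],
  ],
  hand=[1, 1, 1, 1, 1, 1, 1, 1, 1, 1],
)

```text
time: 7.3
position: [0.5515, 0.0949, 0.069]
ee_rot: [0.575, 0.818, -0.0, 0.0]
wrist_force: [-0.1, -0.3, -0.0]
grip_width: 0.0003
```

Run:
```python
from h import *
rel([.5895,.1265,.069])
p=grab("wrist");save(p,"c");q=p["img"]
for k in("peg","press_pad"):
  for d in models.pinpoint(k,p)[:2]:print(k,np.round(d["at"]),d["confidence"],onz(p,d["at"],.058 if k=="peg" else .061))
cv2.imwrite("pics/c2.png",cv2.resize(q[240:480,200:520],None,fx=2,fy=2)[:,:,::-1])
```

```text
tool delta [ 0.0169  0.0465 -0.    ] xdir deg 109.76 pos [0.5515 0.0949 0.069 ] F [-0.1 -0.3 -0. ] t 7.3
peg [365. 307.] 0.69 [0.54668472 0.11534165 0.058     ]
press_pad [361. 306.] 0.33 [0.54518977 0.11270441 0.061     ]
```

View pics/c2.png

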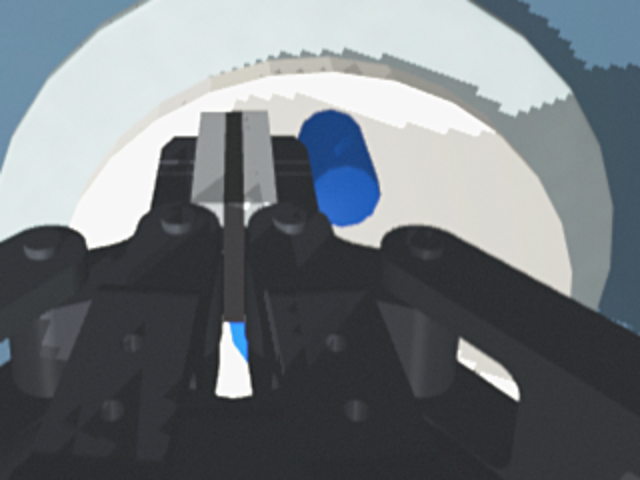

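Request:
send_rows(
  translation=[
    [0.0032, -0.0011, 0],
    [0.0032, -0.0011, 0],
    [0.0032, -0.0011, 0],
    [0.0032, -0.0011, 0],
    [0.0032, -0.0011, 0],
    [0.0032, -0.0011, 0],
    [0.0032, -0.0011, 0],
    [0.0032, -0.0011, 0],
    [0.0032, -0.0011, 0],
    [0, 0, 0],
  ],
  rotation=[
    [0, 0, 4],
    [0, 0, 4],
    [0, 0, 4],
    [0, 0, 4],
    [0, 0, 4],
    [0, 0, 4],
    [0, 0, 4],
    [0, 0, 4],
    [0, 0, 4],
    [0, 0, 0],
  ],
  hand=[1, 1, 1, 1, 1, 1, 1, 1, 1, 1],
)

```text
time: 8.7
position: [0.5398, 0.1226, 0.069]
ee_rot: [0.8, 0.6, -0.0, -0.0]
wrist_force: [-0.7, 0.2, 0.3]
grip_width: -0.0002
```

```bash
python3 m.py d
python3 - <<'E'
import cv2,numpy as np
w=cv2.imread("pics/d_wrist.png");t=cv2.imread("pics/d_top.png");s=cv2.imread("pics/d_scene.png")
cv2.imwrite("pics/d2.png",np.hstack([cv2.resize(w[200:480,180:500],(400,350)),cv2.resize(s[200:310,250:390],(400,350))]))
E
```

```text
tool delta [-0.0174  0.0209 -0.1611] xdir deg 73.8 pos [0.5398 0.1226 0.069 ] F [-0.7  0.2  0.3] t 8.7
wrist peg [362. 303.] 0.57 [0.5455 0.1413 0.058 ]
scene plate [316. 250.] 0.63 [0.5829 0.1217 0.048 ]
scene notch [299. 264.] 0.8 [0.6535 0.1157 0.058 ]
scene key [294. 262.] 0.98 [0.6403 0.0953 0.047 ]
scene peg [334. 240.] 0.55 [0.5452 0.1479 0.058 ]
scene press_pad [319. 248.] 0.92 [0.5889 0.1309 0.061 ]
scene collar [318. 266.] 0.93 [0.5843 0.1272 0.    ]
```

View pics/d2.png

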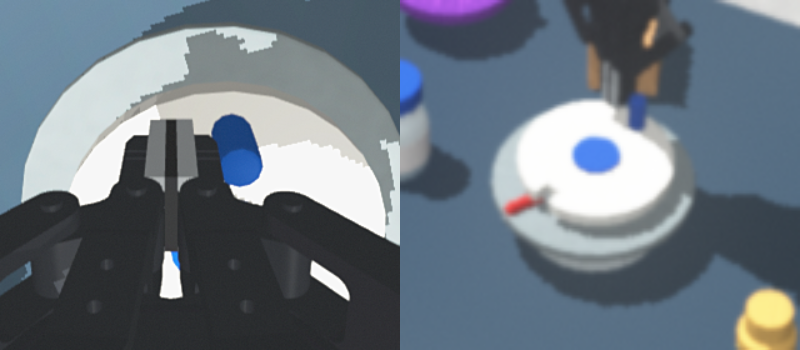

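Request:
send_rows(
  translation=[
    [-0.006, 0, 0],
    [-0.006, 0, 0],
    [0, 0, -0.04],
    [0, 0, -0.06],
    [0, 0, -0.06],
    [0, 0.04, 0],
    [0, 0.04, 0],
    [0, 0.04, 0],
    [0, 0.01, 0],
    [0, 0, 0],
  ],
  rotation=[
    [0, 0, 0],
    [0, 0, 0],
    [0, 0, 0],
    [0, 0, 0],
    [0, 0, 0],
    [0, 0, 0],
    [0, 0, 0],
    [0, 0, 0],
    [0, 0, 0],
    [0, 0, 0],
  ],
  hand=[1, 1, 1, 1, 1, 1, 1, 1, 1, 1],
)

```text
time: 11.0
position: [0.6612, 0.0741, 0.2284]
ee_rot: [0.8, 0.6, -0.0, -0.0]
wrist_force: [0.3, 0.3, -0.7]
grip_width: -0.0001
```

```bash
python3 m.py e
cat > fit.py <<'E'
from h import *
p=grab("wrist");h=cv2.cvtColor(p["img"],cv2.COLOR_RGB2HSV).astype(int)
def W(px,z):return np.round(onz(p,px,z),4)
def comps(m,a,z):
    n,l,st,c=cv2.connectedComponentsWithStats(m.astype(np.uint8));out=[]
    for i in range(1,n):
        X=W(c[i],z)
        if st[i,4]>a and np.hypot(X[0]-.5895,X[1]-.1265)<.085:out.append((c[i].round(1),st[i].tolist(),X))
    return out
red=((h[...,0]<8)|(h[...,0]>172))&(h[...,1]>150)&(h[...,2]>80)
bl=(abs(h[...,0]-107)<12)&(h[...,1]>150)&(h[...,2]>70)
C=None
for n,m,z in(("blue",bl,.061),("red",red,.046)):
    for c in comps(m,60,z):
        print(n,*c)
        if n=="blue" and c[1][4]>700:C=c[2]
print("C",C)
ys,xs=np.nonzero(red);X=np.array([W((x,y),.045) for x,y in zip(xs,ys)]);v=X[:,:2]-C[:2];v=v[np.hypot(*v.T)<.085]
r=np.hypot(*v.T);print("red r",r.min(),r.max(),"angle",np.degrees(np.arctan2(*v.mean(0)[::-1])))
# polar unwrap of plate top at z=.058, r 47..58
g=[]
for a in np.arange(-90,60,1.):
    g.append([p["img"][tuple(np.round(proj(p,[C[0]+q*np.cos(np.radians(a)),C[1]+q*np.sin(np.radians(a)),.058])).astype(int)[::-1])].min() for q in(.049,.052,.055)])
g=np.array(g);print([(int(a),x.tolist()) for a,x in zip(np.arange(-90,60),g) if x.min()<150])
cv2.imwrite("pics/fit.png",p["img"][:,:,::-1])
E
python3 fit.py; python3 -c "
import cv2;a=cv2.imread('pics/fit.png');cv2.imwrite('pics/fitc.png',cv2.resize(a[20:300,180:500],None,fx=2,fy=2))"
```

```text
tool delta [-0.0049 -0.1092 -0.0015] xdir deg 73.72 pos [0.6612 0.0741 0.2284] F [ 0.3  0.3 -0.7] t 11.0
wrist plate [357. 112.] 0.66 [0.5906 0.1279 0.048 ]
wrist notch [354. 182.] 0.92 [0.6415 0.1111 0.058 ]
wrist key [337. 180.] 0.94 [0.6383 0.0988 0.047 ]
wrist peg [361.  39.] 0.62 [0.543  0.1422 0.058 ]
wrist press_pad [358. 110.] 0.74 [0.5902 0.1279 0.061 ]
top plate [317. 229.] 0.91 [0.5859 0.1288 0.048 ]
top notch [326. 203.] 0.57 [0.643  0.1117 0.058 ]
top key [334. 206.] 0.73 [0.6394 0.092  0.047 ]
top peg [309. 248.] 0.46 [0.5427 0.1448 0.058 ]
top press_pad [320. 229.] 0.6 [0.5838 0.1232 0.061 ]
top collar [334. 208.] 0.54 [0.6471 0.0916 0.    ]
scene plate [314. 248.] 0.63 [0.5814 0.1142 0.048 ]
scene notch [300. 265.] 0.97 [0.6559 0.1186 0.058 ]
scene key [296. 262.] 0.71 [0.6402 0.0997 0.047 ]
scene peg [336. 239.] 0.64 [0.5388 0.1502 0.058 ]
scene press_pad [318. 247.] 0.81 [0.5873 0.1281 0.061 ]
scene collar [317. 268.] 0.8 [0.5901 0.1278 0.    ]
blue [364.2  38. ] [354, 25, 22, 27, 432] [0.5439 0.1446 0.061 ]
blue [358.1 108.8] [333, 82, 51, 54, 2158] [0.5892 0.1283 0.061 ]
red [329.3 194.2] [323, 184, 14, 21, 173] [0.6484 0.0896 0.046 ]
C [0.5892 0.1283 0.061 ]
red r 0.06277387991832276 0.0789949365465914 angle -33.077124415704574
[(-25, [95, 91, 205]), (-24, [81, 81, 96]), (-23, [89, 87, 118]), (-22, [87, 88, 124]), (-21, [86, 88, 150]), (-20, [86, 90, 153]), (-19, [84, 86, 151]), (-18, [88, 85, 149]), (-17, [125, 89, 147]), (-16, [150, 147, 144]), (-15, [146, 149, 145]), (-14, [145, 146, 145]), (-13, [145, 145, 147]), (-12, [144, 145, 147]), (-11, [143, 149, 161]), (-10, [145, 227, 233])]
```

View pics/fitc.png

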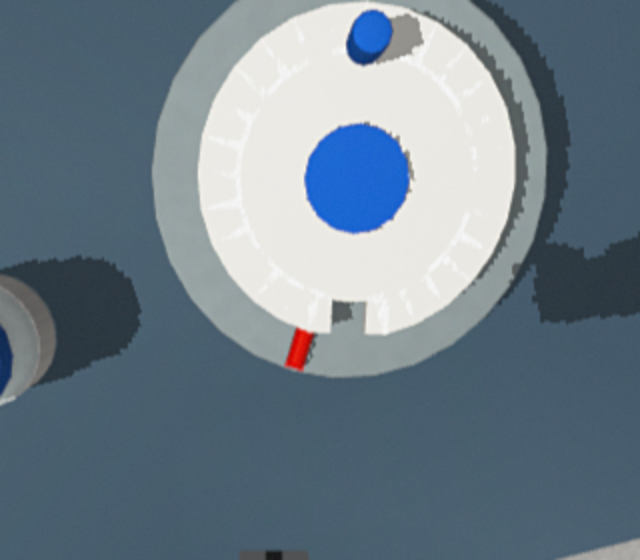

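Request:
send_rows(
  translation=[
    [0, -0.04, 0],
    [0, -0.04, 0],
    [0, -0.04, 0],
    [0, -0.01, 0],
    [0, 0, 0.06],
    [0, 0, 0.06],
    [0, 0, 0.04],
    [0.005, 0, 0],
    [0.004, 0, 0],
    [0.003, 0, 0],
  ],
  rotation=[
    [0, 0, 0],
    [0, 0, 0],
    [0, 0, 0],
    [0, 0, 0],
    [0, 0, 0],
    [0, 0, 0],
    [0, 0, 0],
    [0, 0, 0],
    [0, 0, 0],
    [0, 0, 0],
  ],
  hand=[1, 1, 1, 1, 1, 1, 1, 1, 1, 1],
)

```text
time: 13.35
position: [0.5423, 0.123, 0.0719]
ee_rot: [0.8, 0.6, 0.002, 0.001]
wrist_force: [-0.8, -0.9, -0.8]
grip_width: -0.0001
```

Request:
send_rows(
  translation=[
    [0.0024, -0.0009, 0],
    [0.0024, -0.0009, 0],
    [0.0024, -0.0009, 0],
    [0.0024, -0.0009, 0],
    [0.0024, -0.0009, 0],
    [0, 0, 0],
    [-0.006, 0, 0],
    [-0.006, 0, 0],
    [0, 0, -0.04],
    [0, 0, -0.06],
  ],
  rotation=[
    [0, 0, 3],
    [0, 0, 3],
    [0, 0, 3],
    [0, 0, 3],
    [0, 0, 3],
    [0, 0, 0],
    [0, 0, 0],
    [0, 0, 0],
    [0, 0, 0],
    [0, 0, 0],
  ],
  hand=[1, 1, 1, 1, 1, 1, 1, 1, 1, 1],
)

```text
time: 14.6
position: [0.5319, 0.1242, 0.1676]
ee_rot: [0.871, 0.491, -0.003, -0.001]
wrist_force: [0.7, -0.8, 0.2]
grip_width: -0.0003
```

Request:
send_rows(
  translation=[
    [0, 0, -0.06],
    [0, 0.04, 0],
    [0, 0.04, 0],
    [0, 0.04, 0],
    [0, 0.01, 0],
    [0, 0, 0],
    [0, 0, 0],
    [0, 0, 0],
    [0, 0, 0],
    [0, 0, 0],
  ],
  rotation=[
    [0, 0, 0],
    [0, 0, 0],
    [0, 0, 0],
    [0, 0, 0],
    [0, 0, 0],
    [0, 0, 0],
    [0, 0, 0],
    [0, 0, 0],
    [0, 0, 0],
    [0, 0, 0],
  ],
  hand=[1, 1, 1, 1, 1, 1, 1, 1, 1, 1],
)

```text
time: 15.85
position: [0.6451, 0.0579, 0.2292]
ee_rot: [0.871, 0.491, 0.0, 0.0]
wrist_force: [0.5, 0.8, 1.5]
grip_width: 0.0
```

```bash
python3 m.py f|grep -v scene; python3 fit.py; python3 -c "
import cv2;a=cv2.imread('pics/fit.png');cv2.imwrite('pics/fitd.png',cv2.resize(a[20:300,180:500],None,fx=2,fy=2))"
```

```text
tool delta [-0.0106 -0.0989 -0.0008] xdir deg 58.79 pos [0.6451 0.0579 0.2292] F [0.5 0.8 1.5] t 15.85
wrist plate [354. 110.] 0.69 [0.5888 0.127  0.048 ]
wrist notch [349. 179.] 0.77 [0.6321 0.0963 0.058 ]
wrist key [352. 180.] 0.65 [0.636  0.0981 0.047 ]
wrist key [354. 111.] 0.6 [0.5892 0.1264 0.047 ]
wrist peg [360.  40.] 0.77 [0.5487 0.1531 0.058 ]
top plate [316. 228.] 0.67 [0.5878 0.1302 0.048 ]
top notch [331. 208.] 0.94 [0.6318 0.0995 0.058 ]
top key [333. 208.] 0.87 [0.6339 0.0942 0.047 ]
top peg [303. 246.] 0.45 [0.5453 0.1572 0.058 ]
top press_pad [319. 229.] 0.97 [0.5843 0.1242 0.061 ]
blue [365.3  37.5] [355, 25, 22, 27, 434] [0.55   0.1564 0.061 ]
blue [356.7 108.3] [331, 82, 52, 54, 2171] [0.5886 0.1275 0.061 ]
red [351.2 189.4] [346, 172, 11, 36, 314] [0.6427 0.0933 0.046 ]
C [0.5886 0.1275 0.061 ]
red r 0.04965259308434959 0.07926790018664558 angle -32.23782973675939
[(-43, [125, 209, 232]), (-42, [81, 95, 190]), (-41, [86, 79, 147]), (-40, [86, 85, 148]), (-39, [87, 83, 147]), (-38, [60, 46, 147]), (-37, [21, 6, 72]), (-36, [14, 7, 7]), (-35, [12, 10, 9]), (-34, [31, 10, 19]), (-33, [17, 10, 9]), (-32, [11, 10, 10]), (-31, [16, 3, 3]), (-30, [22, 28, 41]), (-29, [85, 96, 118]), (-28, [126, 146, 160]), (30, [158, 234, 139]), (31, [142, 144, 138]), (32, [144, 136, 138]), (33, [201, 139, 139]), (34, [138, 139, 137]), (35, [137, 141, 140]), (36, [141, 139, 141]), (37, [146, 138, 139]), (38, [136, 139, 138]), (39, [139, 139, 138]), (40, [140, 139, 139]), (41, [138, 139, 138]), (42, [139, 138, 137]), (43, [138, 141, 139]), (44, [139, 139, 138]), (45, [139, 139, 137]), (46, [140, 139, 139]), (47, [139, 139, 137]), (48, [139, 140, 138]), (49, [138, 138, 138]), (50, [137, 138, 139]), (51, [139, 140, 138]), (52, [140, 139, 140]), (53, [139, 139, 140]), (54, [139, 139, 139]), (55, [139, 139, 139]), (56, [137, 138, 139]), (57, [139, 138, 138]), (58, [140, 138, 140]), (59, [139, 139, 139])]
```

View pics/fitd.png

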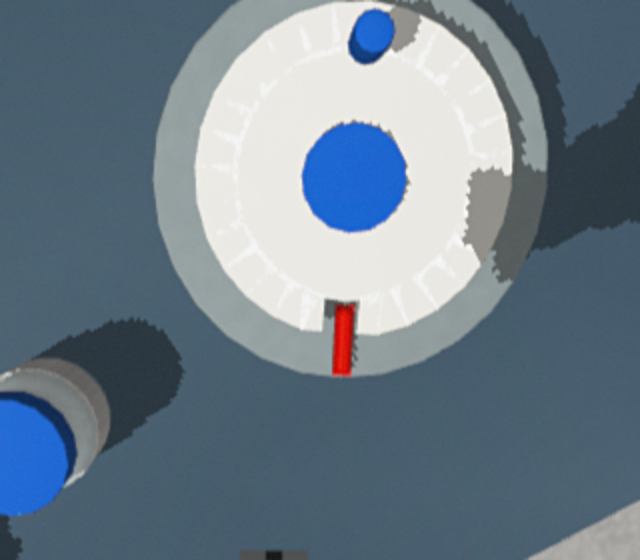

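Request:
send_rows(
  translation=[
    [0, 0, 0],
    [0.014, -0.033, 0],
    [0.014, -0.033, 0],
    [0.014, -0.033, 0],
    [0.0139, -0.0334, 0],
    [0, 0, 0],
    [0, 0, 0.05],
    [0, 0, 0.05],
    [0, 0, 0.04],
    [0, 0, 0.02],
  ],
  rotation=[
    [0, 0, 4.3],
    [0, 0, 0],
    [0, 0, 0],
    [0, 0, 0],
    [0, 0, 0],
    [0, 0, 0],
    [0, 0, 0],
    [0, 0, 0],
    [0, 0, 0],
    [0, 0, 0],
  ],
  hand=[1, 1, 1, 1, 1, 1, 1, 1, 1, 1],
)

```text
time: 18.2
position: [0.5687, 0.1789, 0.0662]
ee_rot: [0.889, 0.457, -0.002, -0.0]
wrist_force: [-0.3, 0.5, 0.3]
grip_width: 0.0004
```

Request:
send_rows(
  translation=[
    [0, 0, 0],
    [0, 0, 0],
    [-0.002, 0, 0],
    [-0.002, 0, 0],
    [-0.002, 0, 0],
    [-0.002, 0, 0],
    [-0.002, 0, 0],
    [-0.0015, 0, 0],
    [-0.0012, 0, 0],
    [0, 0, 0],
  ],
  rotation=[
    [0, 0, 0],
    [0, 0, 0],
    [0, 0, 0],
    [0, 0, 0],
    [0, 0, 0],
    [0, 0, 0],
    [0, 0, 0],
    [0, 0, 0],
    [0, 0, 0],
    [0, 0, 0],
  ],
  hand=[1, 1, 1, 1, 1, 1, 1, 1, 1, 1],
)

```text
time: 19.45
position: [0.5626, 0.1697, 0.069]
ee_rot: [0.889, 0.458, 0.0, -0.0]
wrist_force: [-0.1, 0.9, 0.2]
grip_width: -0.0001
```

Request:
send_rows(
  translation=[
    [0.006, 0, 0],
    [0.006, 0, 0],
    [0, 0, -0.04],
    [0, 0, -0.06],
    [0, 0, -0.06],
    [-0.013, 0.033, 0],
    [-0.013, 0.033, 0],
    [-0.013, 0.033, 0],
    [-0.013, 0.033, 0],
    [0, 0, 0],
  ],
  rotation=[
    [0, 0, 0],
    [0, 0, 0],
    [0, 0, 0],
    [0, 0, 0],
    [0, 0, 0],
    [0, 0, 0],
    [0, 0, 0],
    [0, 0, 0],
    [0, 0, 0],
    [0, 0, 0],
  ],
  hand=[1, 1, 1, 1, 1, 1, 1, 1, 1, 1],
)

```text
time: 20.7
position: [0.6478, 0.0583, 0.2286]
ee_rot: [0.89, 0.456, -0.0, 0.0]
wrist_force: [0.1, 0.3, -0.9]
grip_width: 0.0002
```

```bash
python3 m.py g|grep -v scene; python3 fit.py|cut -c1-600; python3 -c "
import cv2;a=cv2.imread('pics/fit.png');cv2.imwrite('pics/fite.png',cv2.resize(a[20:300,180:500],None,fx=2,fy=2))"
```

```text
tool delta [-0.0203 -0.0997 -0.0014] xdir deg 54.3 pos [0.6478 0.0583 0.2286] F [ 0.1  0.3 -0.9] t 20.7
wrist plate [344. 105.] 0.6 [0.5891 0.1265 0.048 ]
wrist notch [344. 175.] 0.66 [0.6328 0.0959 0.058 ]
wrist notch [343.  34.] 0.5 [0.5493 0.1528 0.058 ]
wrist key [348. 175.] 0.72 [0.636  0.0987 0.047 ]
wrist peg [345.  33.] 0.86 [0.5491 0.1543 0.058 ]
wrist press_pad [342. 104.] 0.75 [0.5878 0.1253 0.061 ]
top plate [317. 233.] 0.65 [0.5778 0.1286 0.048 ]
top notch [331. 206.] 0.59 [0.6369 0.0996 0.058 ]
top key [332. 205.] 0.68 [0.6418 0.0969 0.047 ]
top peg [306. 244.] 0.58 [0.5517 0.1529 0.058 ]
top press_pad [319. 227.] 0.87 [0.5878 0.1247 0.061 ]
blue [345.   34.8] [335, 22, 21, 27, 429] [0.5492 0.1552 0.061 ]
blue [343.9 105.9] [319, 79, 51, 55, 2174] [0.5886 0.1274 0.061 ]
red [345.6 187.6] [341, 170, 10, 36, 317] [0.6429 0.0932 0.046 ]
C [0.5886 0.1274 0.061 ]
red r 0.04978965756058183 0.07920460845178136 angle -32.14447687520627
[(-42, [97, 206, 220]), (-41, [80, 97, 150]), (-40, [85, 81, 146]), (-39, [88, 84, 149]), (-38, [70, 82, 149]), (-37, [19, 26, 51]), (-36, [15, 10, 0]), (-35, [17, 8, 8]), (-34, [14, 14, 10]), (-33, [9, 18, 19]), (-32, [15, 10, 10]), (-31, [14, 6, 7]), (-30, [3, 15, 11]), (-29, [12, 62, 64]), (-28, [118, 87, 117]), (-27, [139, 147, 149]), (35, [231, 137, 197]), (36, [229, 134, 137]), (37, [201, 138, 139]), (38, [232, 140, 139]), (39, [233, 140, 139]), (40, [200, 138, 141]), (41, [147, 137, 138]), (42, [134, 138, 139]), (43, [131, 139, 138]), (44, [145, 137, 140]), (45, [134, 138, 138]), (46, [
```

View pics/fite.png

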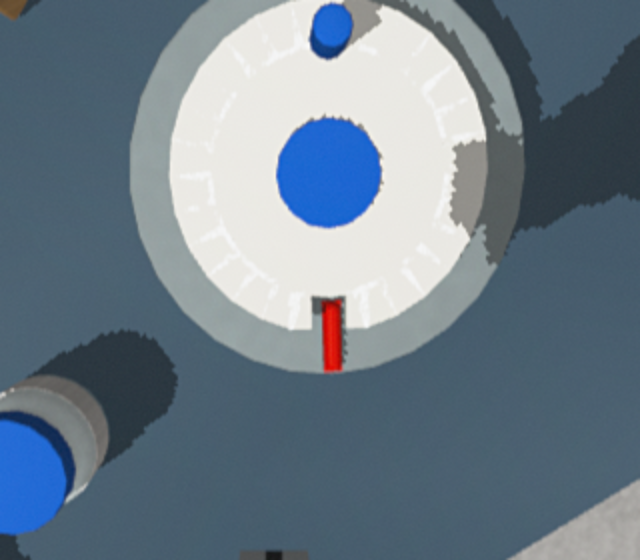

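Request:
send_rows(
  translation=[
    [0.013, -0.033, 0],
    [0.013, -0.033, 0],
    [0.013, -0.033, 0],
    [0.013, -0.033, 0],
    [0, 0, 0],
    [0, 0, 0.05],
    [0, 0, 0.05],
    [0, 0, 0.04],
    [0, 0, 0.02],
    [0, 0, 0],
  ],
  rotation=[
    [0, 0, 0],
    [0, 0, 0],
    [0, 0, 0],
    [0, 0, 0],
    [0, 0, 0],
    [0, 0, 0],
    [0, 0, 0],
    [0, 0, 0],
    [0, 0, 0],
    [0, 0, 0],
  ],
  hand=[1, 1, 1, 1, 1, 1, 1, 1, 1, 1],
)

```text
time: 23.05
position: [0.5689, 0.1788, 0.0678]
ee_rot: [0.889, 0.457, -0.001, -0.0]
wrist_force: [-0.2, 0.6, 0.6]
grip_width: 0.0001
```

Request:
send_rows(
  translation=[
    [0, 0, 0],
    [-0.002, 0, 0],
    [-0.002, 0, 0],
    [-0.002, 0, 0],
    [-0.002, 0, 0],
    [-0.002, 0, 0],
    [-0.0015, 0, 0],
    [-0.0012, 0, 0],
    [-0.001, 0, 0],
    [0, 0, 0],
  ],
  rotation=[
    [0, 0, 0],
    [0, 0, 0],
    [0, 0, 0],
    [0, 0, 0],
    [0, 0, 0],
    [0, 0, 0],
    [0, 0, 0],
    [0, 0, 0],
    [0, 0, 0],
    [0, 0, 0],
  ],
  hand=[1, 1, 1, 1, 1, 1, 1, 1, 1, 1],
)

```text
time: 24.3
position: [0.5616, 0.1683, 0.069]
ee_rot: [0.889, 0.458, 0.0, -0.0]
wrist_force: [-0.7, 0.9, 0.4]
grip_width: 0.0003
```

Request:
send_rows(
  translation=[
    [0.007, 0, 0],
    [0.007, 0, 0],
    [0, 0, -0.04],
    [0, 0, -0.06],
    [0, 0, -0.06],
    [-0.013, 0.033, 0],
    [-0.013, 0.033, 0],
    [-0.013, 0.033, 0],
    [-0.013, 0.033, 0],
    [0, 0, 0],
  ],
  rotation=[
    [0, 0, 0],
    [0, 0, 0],
    [0, 0, 0],
    [0, 0, 0],
    [0, 0, 0],
    [0, 0, 0],
    [0, 0, 0],
    [0, 0, 0],
    [0, 0, 0],
    [0, 0, 0],
  ],
  hand=[1, 1, 1, 1, 1, 1, 1, 1, 1, 1],
)

```text
time: 25.55
position: [0.648, 0.0585, 0.2285]
ee_rot: [0.89, 0.456, -0.0, 0.0]
wrist_force: [-0.6, 1.1, -0.7]
grip_width: 0.0
```

```bash
python3 fit.py|cut -c1-500; python3 -c "
from h import *
rel([.5886,.1275,.075])"; python3 -c "
import cv2;a=cv2.imread('pics/fit.png');cv2.imwrite('pics/fitf.png',cv2.resize(a[120:220,280:410],None,fx=6,fy=6,interpolation=2))"
```

```text
blue [343.8  30.6] [334, 18, 21, 27, 427] [0.5481 0.1544 0.061 ]
blue [345.  102.4] [320, 76, 52, 54, 2181] [0.5884 0.1277 0.061 ]
red [346.9 184.3] [342, 167, 10, 36, 316] [0.6425 0.0938 0.046 ]
C [0.5884 0.1277 0.061 ]
red r 0.04984014446206988 0.07899398711294418 angle -32.05622979540583
[(-40, [103, 232, 231]), (-39, [79, 79, 173]), (-38, [84, 85, 144]), (-37, [35, 34, 70]), (-36, [19, 11, 7]), (-35, [19, 8, 6]), (-34, [15, 9, 9]), (-33, [5, 13, 9]), (-32, [14, 10, 10]), (-31, [9, 8, 8]), (-30, [12, 7, 6]), (-29, [54, 48, 53]), (-28, [91, 98, 143]), (-27, [114, 128, 149]), (-26, [145, 147, 145]), (-25, [145, 182, 172]), (33, [239, 172, 135]), (34, [235, 137, 137]), (35, [234, 137, 139]), (36, [228, 138, 140]), (37, [200, 139, 139]), (38, [134, 139, 137]), (39, [139, 139, 140]),
tool delta [ 0.0207 -0.0871  0.1536] xdir deg 54.36 pos [0.6474 0.0599 0.2286] F [ 0.8  0.4 -0.3] t 25.6
```

View pics/fitf.png

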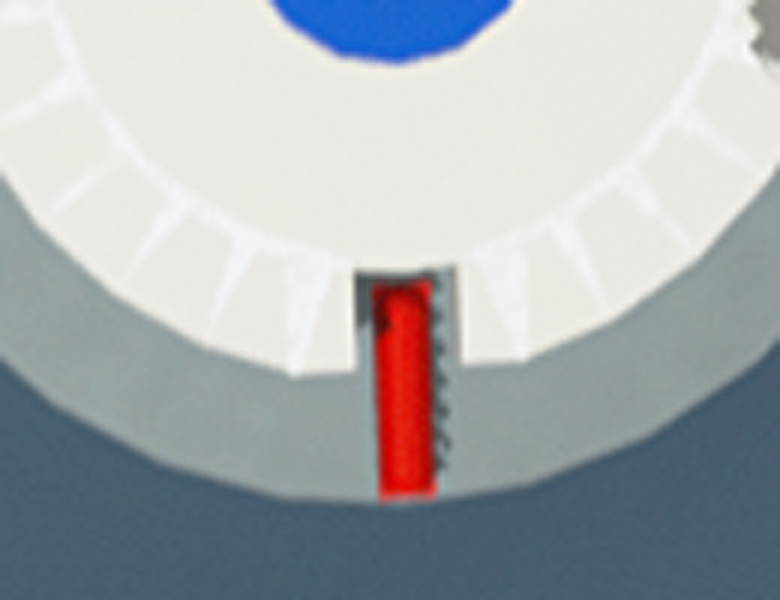

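Notch centred on the key (crop centres 408 versus 409 after parallax). Now over the pad to press.

Request:
send_rows(
  translation=[
    [0.005, -0.022, 0],
    [0.005, -0.022, 0],
    [0.005, -0.022, 0],
    [0.0057, -0.0211, 0],
    [0, 0, 0],
    [0, 0, 0.05],
    [0, 0, 0.05],
    [0, 0, 0.04],
    [0, 0, 0.0136],
    [0, 0, 0],
  ],
  rotation=[
    [0, 0, 0],
    [0, 0, 0],
    [0, 0, 0],
    [0, 0, 0],
    [0, 0, 0],
    [0, 0, 0],
    [0, 0, 0],
    [0, 0, 0],
    [0, 0, 0],
    [0, 0, 0],
  ],
  hand=[1, 1, 1, 1, 1, 1, 1, 1, 1, 1],
)

```text
time: 26.85
position: [0.5879, 0.1279, 0.0751]
ee_rot: [0.889, 0.457, -0.001, -0.0]
wrist_force: [-0.0, 0.8, 0.3]
grip_width: -0.0001
```

Request:
send_rows(
  translation=[
    [0, 0, 0.002],
    [0, 0, 0.002],
    [0, 0, 0.002],
    [0, 0, 0.002],
    [0, 0, 0.002],
    [0, 0, 0.001],
    [0, 0, 0.001],
    [0, 0, 0.001],
    [0, 0, 0.001],
    [0, 0, 0],
  ],
  rotation=[
    [0, 0, 0],
    [0, 0, 0],
    [0, 0, 0],
    [0, 0, 0],
    [0, 0, 0],
    [0, 0, 0],
    [0, 0, 0],
    [0, 0, 0],
    [0, 0, 0],
    [0, 0, 0],
  ],
  hand=[1, 1, 1, 1, 1, 1, 1, 1, 1, 1],
)

```text
time: 28.1
position: [0.588, 0.1281, 0.0613]
ee_rot: [0.889, 0.458, -0.0, -0.0]
wrist_force: [-0.0, 0.8, 0.4]
grip_width: -0.0
```

```bash
python3 -c "
from h import *
rel([.5886,.1275,.053])"
```

```text
tool delta [-0.0001  0.0008  0.0083] xdir deg 54.46 pos [0.588  0.1281 0.0613] F [-0.   0.8  0.4] t 28.1
```

Request:
send_rows(
  translation=[
    [0, 0, 0.001],
    [0, 0, 0.001],
    [0, 0, 0.001],
    [0, 0, 0.001],
    [0, 0, 0],
    [0, 0, 0],
    [0, 0, 0],
    [0, 0, 0],
    [0, 0, 0],
    [0, 0, 0],
  ],
  rotation=[
    [0, 0, 0],
    [0, 0, 0],
    [0, 0, 0],
    [0, 0, 0],
    [0, 0, 0],
    [0, 0, 0],
    [0, 0, 0],
    [0, 0, 0],
    [0, 0, 0],
    [0, 0, 0],
  ],
  hand=[1, 1, 1, 1, 1, 1, 1, 1, 1, 1],
)

```text
time: 29.35
position: [0.5882, 0.1281, 0.0574]
ee_rot: [0.889, 0.458, 0.0, 0.0]
wrist_force: [0.5, 0.2, 1.8]
grip_width: 0.0
```

Request:
send_rows(
  translation=[
    [0, 0, 0.001],
    [0, 0, 0.001],
    [0, 0, 0.001],
    [0, 0, 0.0007],
    [0, 0, 0],
    [0, 0, 0],
    [0, 0, 0],
    [0, 0, 0],
    [0, 0, 0],
    [0, 0, 0],
  ],
  rotation=[
    [0, 0, 0],
    [0, 0, 0],
    [0, 0, 0],
    [0, 0, 0],
    [0, 0, 0],
    [0, 0, 0],
    [0, 0, 0],
    [0, 0, 0],
    [0, 0, 0],
    [0, 0, 0],
  ],
  hand=[1, 1, 1, 1, 1, 1, 1, 1, 1, 1],
)

```text
time: 30.6
position: [0.5881, 0.1281, 0.0536]
ee_rot: [0.889, 0.458, 0.0, 0.0]
wrist_force: [1.5, -0.7, 1.6]
grip_width: -0.0001
```

Request:
send_rows(
  translation=[
    [0, 0, 0.0005],
    [0, 0, 0.0005],
    [0, 0, 0],
    [0, 0, 0],
    [0, 0, 0],
    [0, 0, 0],
    [0, 0, 0],
    [0, 0, 0],
    [0, 0, 0],
    [0, 0, 0],
  ],
  rotation=[
    [0, 0, 0],
    [0, 0, 0],
    [0, 0, 0],
    [0, 0, 0],
    [0, 0, 0],
    [0, 0, 0],
    [0, 0, 0],
    [0, 0, 0],
    [0, 0, 0],
    [0, 0, 0],
  ],
  hand=[1, 1, 1, 1, 1, 1, 1, 1, 1, 1],
)

```text
time: 31.85
position: [0.5882, 0.1281, 0.0531]
ee_rot: [0.889, 0.458, 0.0, 0.0]
wrist_force: [-2.0, -0.2, 6.6]
grip_width: -0.0003
```

Request:
send_rows(
  translation=[
    [0, 0, 0.0005],
    [0, 0, 0.0005],
    [0, 0, 0],
    [0, 0, 0],
    [0, 0, 0],
    [0, 0, 0],
    [0, 0, 0],
    [0, 0, 0],
    [0, 0, 0],
    [0, 0, 0],
  ],
  rotation=[
    [0, 0, 0],
    [0, 0, 0],
    [0, 0, 0],
    [0, 0, 0],
    [0, 0, 0],
    [0, 0, 0],
    [0, 0, 0],
    [0, 0, 0],
    [0, 0, 0],
    [0, 0, 0],
  ],
  hand=[1, 1, 1, 1, 1, 1, 1, 1, 1, 1],
)

```text
time: 33.1
position: [0.5882, 0.1281, 0.053]
ee_rot: [0.889, 0.458, 0.0, 0.0]
wrist_force: [-5.4, -0.1, 13.4]
grip_width: -0.0
```

Hard stop at z = 0.053, exactly the seated pad height, with 13 N. Retreating and checking.

Request:
send_rows(
  translation=[
    [0, 0, -0.002],
    [0, 0, -0.01],
    [0, 0, -0.04],
    [0, 0, -0.06],
    [0, 0, -0.06],
    [-0.008, 0.03, 0],
    [-0.008, 0.03, 0],
    [-0.005, 0.03, 0],
    [0, 0, 0],
    [0, 0, 0],
  ],
  rotation=[
    [0, 0, 0],
    [0, 0, 0],
    [0, 0, 0],
    [0, 0, 0],
    [0, 0, 0],
    [0, 0, 0],
    [0, 0, 0],
    [0, 0, 0],
    [0, 0, 0],
    [0, 0, 0],
  ],
  hand=[1, 1, 1, 1, 1, 1, 1, 1, 1, 1],
)

```text
time: 34.35
position: [0.6486, 0.059, 0.2235]
ee_rot: [0.889, 0.457, -0.0, -0.0]
wrist_force: [0.4, 1.0, -0.8]
grip_width: -0.0001
```

Run:
```python
from h import *
p=grab("wrist");s=grab("scene");t=grab("top")
for n,q in(("scene",s),("top",t)):
  for k,z in dict(carton_mid=.025,coupling_mid=.027,jar_mid=.037,plate=.04).items():
    for d in models.pinpoint(k,q)[:1]:print(n,k,np.round(d["at"]),np.round(onz(q,d["at"],z),4))
a=p["img"][20:300,180:500];b=s["img"][210:310,255:385]
cv2.imwrite("pics/z.png",np.hstack([cv2.resize(a,(400,350)),cv2.resize(b,(400,350))])[:,:,::-1])
# apparent scale of the press pad and plate edge in scene
```

```text
scene carton_mid [333. 212.] [0.411  0.0817 0.025 ]
scene jar_mid [248. 237.] [ 0.6052 -0.0458  0.037 ]
scene plate [485. 261.] [0.4358 0.4692 0.04  ]
top carton_mid [343. 308.] [0.4176 0.0692 0.025 ]
top coupling_mid [243. 195.] [0.6652 0.2986 0.027 ]
top plate [163. 298.] [0.4306 0.4534 0.04  ]
```

View pics/z.png

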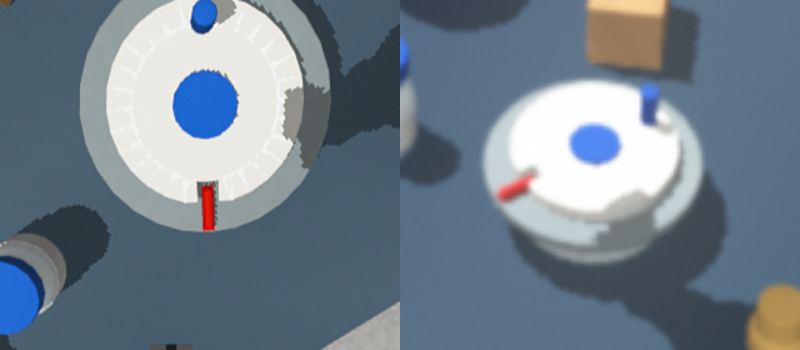

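The plate sits flat on the flange with the key in the notch. The bystanders are where they were and the arm is clear.

```bash
python3 -c "
from h import *
print(ctrl.sign_off())"
```

```text
the job is handed in; nothing more can be done
None
```

I turned the plate until its notch was over the red key, pressed it home, and handed the job in at about 34.5 s.

- **Turning:** I pushed the peg with closed fingers about 53° clockwise. That overshot by 2–3°, so I nudged it back with two light pushes from the other side. The last close view showed the notch centred on the key to well under 1 mm.
- **Pressing:** The pad went down smoothly and stopped at a finger height of 53 mm, which is the seated height. The force then rose to 13 N. I lifted the fingers straight off.
- **Last checks:** The final pictures show the plate flat on the collar with the key in the notch and the gripper clear of it. The carton, coupling and jar show no movement beyond detection noise of up to about 12 mm. In those last pictures the coupling was detected only from above and the jar only in the scene view.
- **Checks that failed:** In the last two pictures the plate detector's top hit was the orange look-alike. I judged seating from the stop height, the force and the pictures instead.

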